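Open the weight chest's lift-and-slide hatch

TASK

The calibration weights are kept in the grey chest under two recessed hatches. Lift the hatch with the straight bar handle off its seat, slide it along inside its channels to the middle of the chest, and lay it flat on the deck between the two openings, so that its compartment is fully uncovered and it does not overlap the other opening. Leave the hatch with the round knob shut.

Things in the scene. Friction and masses are not known exactly. Their poses are not given: they have to be found in the camera images.
- bar_grip (a point): Centre of the bar handle of the hatch to open: a loose aluminium plate 120 (x) x 90 (y) x 6 mm, 0.35 kg, axes as the chest, shut at either end of the chest. The dark steel bar is along x, 86 long, 12 wide (y), 14 high, on 10 mm posts at x = -37 and +37; grip it across its 12 mm. This point is 51 mm above the plate's underside, 7 below the bar's top. Lifted 6 mm it clears its seat; 14 suits sliding.
- knob_centre (a point): Centre of the round knob's head (30 mm wide, 24 high with its taper; neck 16 wide) on the other hatch, whose plate is the same; 47 mm above that plate's underside, 11 mm below the knob's top. It lies shut at the other end of the chest.
- chest: Fixed grey steel chest, 144 (x) x 350 mm (y, the way of sliding); origin: middle of its underside, on the worktop; z up. Deck 75 mm high: plain middle deck y = -65 to 65; openings y = 65 to 160 and -160 to -65, where shut hatches (middles y = +-112.5) lie flush, undersides 69 mm up, so on the deck a hatch stands 6 mm higher. Stops 15 mm high at both ends.
- channels (a point): Middle of the chest (its x = 0, y = 0) at the height of the tops of the channel lips, 105 mm above the worktop. Two channels run along the whole chest, 128 mm apart inside (4 mm play each side of a hatch); their lips reach in over the hatch's edges, 100 mm apart, 4 mm thick, and stop a shut hatch after 26 mm of lift: it cannot be lifted out.

How it is judged:
By the outcome, as a careful person would: the job done as asked, in the order asked, and still so for the second after the job is handed in, with the robot touching nothing.
It also fails if it takes over 32 s, if anything falls off the work surface, if the arm or the gripper's body presses on something with over 40 N, if the wrist force passes 120 N, or if a joint passes its speed limit or range.

ROBOT

A 6-joint arm with a two-finger parallel gripper is mounted at the origin on a cart in front of the work surface, level with it; the furniture and walls round the work are solid. World frame = base frame: x ahead of the robot, y to its left, z up, the work surface at z = 0. Lengths are in mm, angles in rad, forces in N, time in s.
With the tool pointing down it reaches from about 250 to 800 mm from the base axis. Payload 8.5 kg.
Tool frame: the origin (TCP) lies midway between the tips of the shut fingers; the grasp point (between the pads) lies 19 mm behind it; z points along the fingers, y is the direction in which the jaws open and shut (so a half turn about z gives the same grasp; the last joint's range is limited). The gripper opens to 85 mm and grips with 20 to 120 N. Pads are 22 mm wide; open, the fingers measure 114 mm over their backs; the gripper's body (76 mm by 85 mm) begins 54 mm behind the grasp point. The pads swing forward as they close: fully open they stand 13 mm farther back than shut.
Start: joints at [-1.128, 0.238, -0.013, 1.319, 0, 1.571], TCP at [224.927, -474.328, 231.276] pointing down, gripper open.
Joint ranges: [-2.66, 2.66], [-1.03, 1.9], [-1.14, 1.46], [-1.82, 2.27], [-1.45, 1.34], [-3.14, 3.14]. Speed limits (rad/s): [2.22, 2.22, 2.79, 3.14, 3.14, 3.14].

INTERFACE

Orientations are given as a rotation vector (axis times angle).
In Python, from station import state, read_camera, get_calibration, job_done gives the robot as it stands.
- The arm moves only by the shell command python3 -m handwheel 'ROWS' [FORCE]. ROWS is a JSON object of lists of equal length, an entry for each row: "grip": the gripper's target within -1 to 1 (shut at 1, half-way at 0, fully open at -1); "travel": the shift along the tool's x, y, z in mm, a list of three; "twist": the turn about the tool's z in rad. A call has 1 to 5 rows; each row shifts and turns the pose as measured when the row begins, along the tool's axes as they then stand; what a row does not reach is not made up. A row lasts 1/12 s, in which the tool goes at most 41.7 mm and 7.16 degrees, less where a joint would pass 70% of its speed; a pose out of reach is approached as far as the arm can. A call is refused whole if a number of a shift passes 41.7 or a number of a turn 0.125, either way. A call with a gripper value outside its range is refused whole. The fingers move at their own pace and stop on an object; FORCE is the grip in N (left out, the last holds). Time passes only in rows, so rows that do not move let the fingers close. It gives the time, the measured TCP pose, the force and the opening at its end, in the units of the state.
- state(): the state, without advancing time (a new reading comes with each control period).
- read_camera(name): name is "side" or "top" or "wrist"; returns the picture (384x512x3 uint8, red, green, blue); there is no depth.
- get_calibration(name): a dict with "fx", "fy", "cx", "cy" (pixels), "D" ([k1, k2, p1, p2, k3] as OpenCV has them; the pictures are not rectified), "T" (4x4, takes a point from camera to world coordinates); the wrist camera has in their place "tool_from_camera" (4x4, takes a point from camera to tool coordinates, whose origin is the TCP and whose axes are the flange's). Camera axes: x right, y down, z forward; pixel columns grow to the right and rows downward; lengths in mm; the calibration is good to about 2 mm. A picture is of the moment at which its call begins: read the wrist's pose just before it. get_calibration takes no time and is no camera call.
- job_done(): hands the job in, once; it reports no verdict.
The state is a dict: "time": time; "q": joint angles; "dq": joint speeds; "tau": joint torques, N m; "position": TCP position; "tool_rot": TCP orientation; "ft_force": force on the tool from outside, world axes, zero at the start; "wrist_torque": the same for the moment, N m; "opening": finger opening in mm.
Only numpy, scipy, OpenCV 4.12 (cv2) and the standard library are available. Lean on these libraries where they do the work, as an engineer would, in place of code of your own. Each camera call takes 0.05 s, during which the arm holds its last target.

## Working session

There is one attempt and no reset: what is moved stays moved. The work goes in short steps, Python scripts to look and compute and a shell command to move; the robot and the scene stay as the last step left them, time stands still between calls to the robot, and variables do not carry over. Pictures are saved under pics/ and viewed, and the job is handed in when it is done.

```bash
ls; mkdir -p pics
python3 - <<'E'
from station import *
import cv2
s=state();print({k:s[k] for k in('time','position','tool_rot','opening')})
for n in('side','top'):
    cv2.imwrite(f'pics/{n}0.png',read_camera(n)[:,:,::-1]); c=get_calibration(n);print(c)
E
```

```text
pics
{'time': 0.0, 'position': array([ 224.76776744, -474.00102878,  230.67016808]), 'tool_rot': array([-3.06352625e+00, -6.89591256e-01,  4.87736039e-04]), 'opening': 85.53734754944755}
{'fx': 445.7115040730861, 'fy': 445.7115040730861, 'cx': 253.70617124692632, 'cy': 182.50264547880207, 'D': array([0.02198996, 0.        , 0.        , 0.        , 0.        ]), 'T': array([[ 9.99565529e-01, -1.81965900e-03, -2.94184060e-02,
         4.63195280e+02],
       [ 2.26459968e-02, -5.91430121e-01,  8.06038194e-01,
        -8.87089836e+02],
       [-1.88656461e-02, -8.06354203e-01, -5.91131954e-01,
         5.92062798e+02],
       [ 0.00000000e+00,  0.00000000e+00,  0.00000000e+00,
         1.00000000e+00]])}
{'fx': 464.89961200069973, 'fy': 464.89961200069973, 'cx': 256.59828987045074, 'cy': 179.88405260286538, 'D': array([-0.05042794,  0.        ,  0.        ,  0.        ,  0.        ]), 'T': array([[-1.42381431e-02, -9.86801259e-01,  1.61308869e-01,
         3.11181081e+02],
       [-9.99696907e-01,  1.08084126e-02, -2.21195060e-02,
        -2.12097306e+02],
       [ 2.00840636e-02, -1.61574918e-01, -9.86656058e-01,
         9.32200473e+02],
       [ 0.00000000e+00,  0.00000000e+00,  0.00000000e+00,
         1.00000000e+00]])}
```

View pics/side0.png

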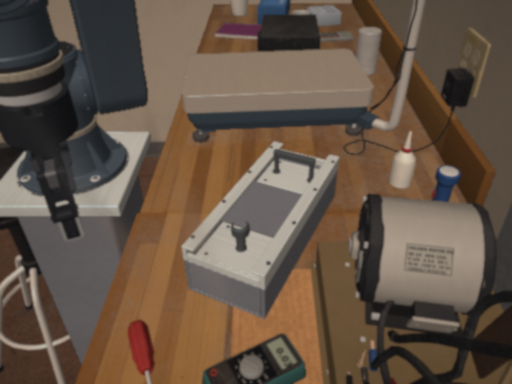

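View pics/top0.png

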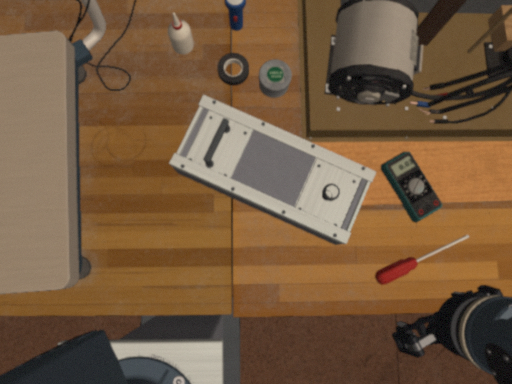

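The bar hatch is at the +y end (top view about 217,143; side view about 295,160). The knob is near (331,191) in the top view. I'll enlarge both views to measure.

Run:
```python
import cv2
a=cv2.imread('pics/top0.png')[85:255,160:385];cv2.imwrite('pics/topz.png',cv2.resize(a,None,fx=3.5,fy=3.5,interpolation=cv2.INTER_CUBIC))
a=cv2.imread('pics/side0.png')[135:325,175:350];cv2.imwrite('pics/sidez.png',cv2.resize(a,None,fx=3,fy=3,interpolation=cv2.INTER_CUBIC))
```

```text
(no output)
```

View pics/topz.png

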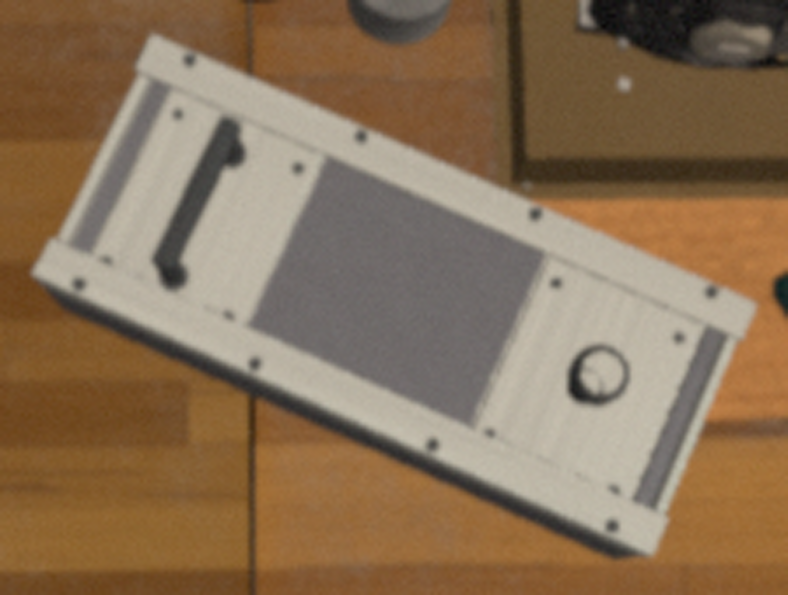

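View pics/sidez.png

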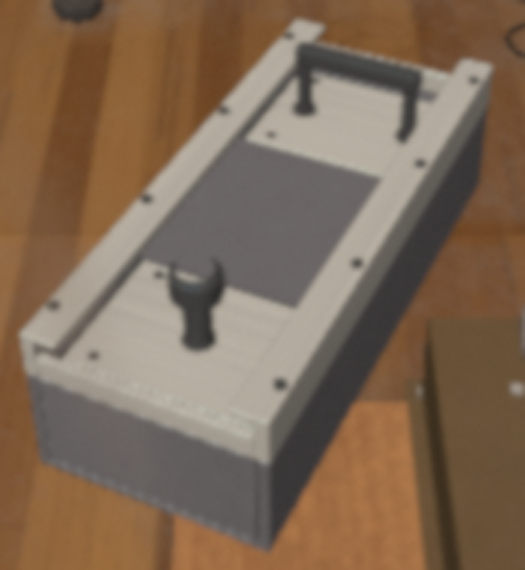

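```bash
cat > h.py <<'E'
import numpy as np,cv2
from station import *
def ray(n,px):
    c=get_calibration(n);K=np.array([[c['fx'],0,c['cx']],[0,c['fy'],c['cy']],[0,0,1]])
    p=cv2.undistortPoints(np.array(px,float).reshape(-1,1,2),K,np.array(c['D'])).reshape(-1,2)
    d=np.c_[p,np.ones(len(p))]@c['T'][:3,:3].T
    return c['T'][:3,3],d
def atz(n,px,z):
    o,d=ray(n,px);return o+d*((z-o[2])/d[:,2])[:,None]
def tri(p1,p2):
    o1,d1=ray('top',[p1]);o2,d2=ray('side',[p2]);d1=d1[0];d2=d2[0]
    t=np.linalg.lstsq(np.c_[d1,-d2],o2-o1,rcond=None)[0];a=o1+t[0]*d1;b=o2+t[1]*d2
    return (a+b)/2,np.linalg.norm(a-b)
E
python3 - <<'E'
from h import *
np.set_printoptions(precision=1,suppress=True)
tz=lambda p:(np.array(p)+.5)/3.5-.5+[160,85]
sz=lambda p:(np.array(p)+.5)/3-.5+[175,135]
# order: (+y far,-x),( +y,+x),(-y,-x),(-y,+x)   robot-side = -x
T=atz('top',tz([(33,275),(153,36),(655,555),(755,305)]),105)
S=atz('side',sz([(297,20),(492,65),(22,335),(268,425)]),105)
for n,P in(('top',T),('side',S)):
    print(n,P.tolist());print('centre',P.mean(0),'w',np.linalg.norm(P[1]-P[0]),np.linalg.norm(P[3]-P[2]),'L',np.linalg.norm(P[0]-P[2]),np.linalg.norm(P[1]-P[3]))
    v=P[0]+P[1]-P[2]-P[3];w=P[1]+P[3]-P[0]-P[2];print('yaw',np.degrees(np.arctan2(-v[0],v[1])),np.degrees(np.arctan2(w[1],w[0])))
B=atz('top',tz([(162,258),(230,122)]),127);print('bar top ends',B,B.mean(0),np.linalg.norm(B[0]-B[1]))
B=atz('side',sz([(300,46),(419,73)]),127);print('bar side ends',B,B.mean(0),np.linalg.norm(B[0]-B[1]))
print(atz('top',tz([(603,373)]),127),atz('side',sz([(197,262)]),127))
s=state();print(s['q'],cv2.Rodrigues(s['tool_rot'])[0])
E
```

```text
top [[478.73473541009156, -72.59275936454412, 105.0], [607.5290557520425, -133.9284392584662, 105.0], [330.71570179449157, -389.20038599029056, 105.0], [459.01506823165005, -447.5191163416871, 105.0]]
centre [ 469.  -260.8  105. ] w 142.65357542099937 140.93190461345213 L 349.4996760371663 346.9805718519701
yaw -25.198824611856296 -24.957819670241605
side [[477.7863332142091, -76.12126952825486, 105.0], [606.4938837334169, -135.21989720885267, 105.0], [331.41758533528207, -390.10903609617077, 105.00000000000006], [458.88326407517377, -450.56462190180986, 105.0]]
centre [ 468.6 -263.   105. ] w 141.62726204507499 141.0757849941806 L 346.42766620169493 348.18269691006685
yaw -25.038635445565816 -25.018125199054122
bar top ends [[ 482.3 -141.2  127. ]
 [ 553.1 -175.7  127. ]] [ 517.7 -158.4  127. ] 78.7666600495202
bar side ends [[ 478.6 -145.6  127. ]
 [ 553.1 -178.1  127. ]] [ 515.9 -161.8  127. ] 81.28074082190716
[[ 421.2 -362.2  127. ]] [[ 421.4 -358.1  127. ]]
[-1.1  0.2 -0.   1.3 -0.   1.6] [[ 0.9  0.4 -0. ]
 [ 0.4 -0.9  0. ]
 [-0.  -0.  -1. ]]
```

```bash
cat >> h.py <<'E'
C=np.array([469,-262.]);yaw=np.radians(-25.05)
U=np.array([np.cos(yaw),np.sin(yaw),0]);V=np.array([-np.sin(yaw),np.cos(yaw),0])
def to(P):
    s=state();R=cv2.Rodrigues(s['tool_rot'])[0]
    print('t',s['time'],'pos',s['position'].round(1),'travel',(R.T@(np.array(P)-s['position'])).round(1),'open',round(s['opening'],1),'F',np.round(s['ft_force'],1))
    y=R[:,1]*np.sign(R[:,1]@V)*1; w=-V
    a=np.arctan2(np.cross(R[:2,1],w[:2]),R[:2,1]@w[:2]);print('twist needed',round(-a,4),'tilt',R[:,2].round(4))
BAR=lambda z,y=112.5:[*(C+y*V[:2]),z]
E
python3 -c "
from h import *;to(BAR(200))"
```

```text
t 0.1 pos [ 224.8 -474.   230.8] travel [ 398.2 -158.6   31. ] open 85.5 F [ 0.3  0.2 -0.1]
twist needed 0.88 tilt [-6.0e-04  1.2e-03 -1.0e+00]
```

```bash
python3 -m handwheel '{"grip":[-1,-1,-1,-1,-1],"travel":[[33,-13,2],[33,-13,2],[33,-13,2],[33,-13,2],[33,-13,2]],"twist":[0,0,0,0,0]}' 60; python3 -c "
from h import *;to(BAR(200))"
```

```text
time: 0.52
position: [345.7, -345.0, 218.3]
tool_rot: [-3.067, -0.672, 0.004]
ft_force: [0.9, 0.1, 0.1]
opening: 85.4
t 0.5167 pos [ 345.7 -345.   218.3] travel [232.6 -96.5  18.1] open 85.4 F [0.9 0.1 0.1]
twist needed 0.8683 tilt [-0.0032  0.0016 -1.    ]
```

```bash
python3 -m handwheel '{"grip":[-1,-1,-1,-1,-1],"travel":[[35,-14,2],[35,-14,2],[35,-14,2],[35,-14,2],[35,-14,2]],"twist":[0,0,0,0,0]}'; python3 -m handwheel '{"grip":[-1,-1,-1,-1,-1],"travel":[[0,0,0],[0,0,0],[0,0,0],[0,0,0],[0,0,0]],"twist":[0.125,0.125,0.125,0.125,0.125]}'; python3 -c "
from h import *;to(BAR(200))"
```

```text
time: 0.93
position: [479.3, -200.4, 206.7]
tool_rot: [-3.066, -0.668, 0.007]
ft_force: [1.0, -1.2, 0.7]
opening: 85.5
time: 1.35
position: [484.3, -191.6, 203.6]
tool_rot: [-3.122, 0.305, 0.013]
ft_force: [0.1, 0.5, -0.2]
opening: 85.4
t 1.35 pos [ 484.3 -191.6  203.6] travel [ 25.6 -37.1   3.5] open 85.4 F [ 0.1  0.5 -0.2]
twist needed 0.2422 tilt [-0.008   0.0055 -1.    ]
```

```bash
python3 -m handwheel '{"grip":[-1,-1,-1,-1,-1],"travel":[[0,0,0],[0,0,0],[16,-30,3],[0,0,0],[0,0,0]],"twist":[0.12,0.12,0,0,0]}';  python3 -c "
from h import *;to(BAR(200))
s=state();cv2.imwrite('pics/w1.png',read_camera('wrist')[:,:,::-1]);print(get_calibration('wrist')['tool_from_camera'].round(3).tolist(),s['position'],s['tool_rot'])"
```

```text
time: 1.77
position: [498.1, -198.8, 199.1]
tool_rot: [-3.051, 0.607, 0.012]
ft_force: [-0.4, -0.5, 0.2]
opening: 85.1
t 1.7667 pos [ 498.1 -198.8  199.1] travel [  2.3 -42.9   0.3] open 85.1 F [-0.4 -0.5  0.2]
twist needed 0.0442 tilt [-0.0019  0.0313 -0.9995]
[[0.001, -0.958, -0.287, 73.02], [1.0, 0.001, 0.002, -0.665], [-0.001, -0.287, 0.958, -144.538], [0.0, 0.0, 0.0, 1.0]] [ 498.08537706 -198.78404517  199.10584318] [-3.0513923   0.6070932   0.01244599]
```

View pics/w1.png

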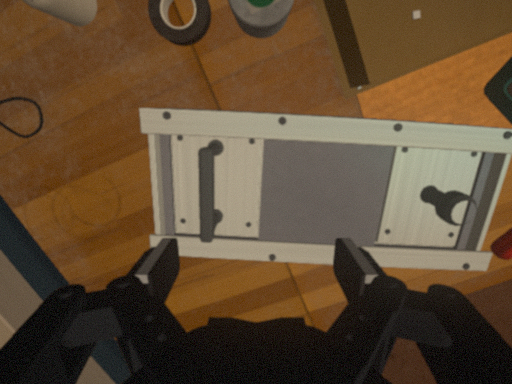

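The wrist view shows the bar at (207,190), parallel to the jaws' closing plane, and the chest aligned to within a couple of degrees. The y move didn't happen and the tool is tilted, so I'm checking the joints.

```bash
python3 -c "
from h import *;s=state();print(s['q'].round(3),s['dq'].round(3),s['tau'].round(1))"
```

```text
[-0.396  0.28  -0.039  1.265  0.028  3.138] [-0.001 -0.008 -0.009 -0.    -0.002  0.002] [ -0.2 -57.3  34.    0.5   0.1  -0. ]
```

Joint 6 is at its 3.14 limit, so I need the equivalent half-turned grasp (twist −π from here). I'll back off and check the tilt.

```bash
python3 -m handwheel '{"grip":[-1,-1,-1,-1,-1],"travel":[[0,0,0],[0,0,0],[0,0,0],[0,0,0],[0,0,0]],"twist":[-0.12,-0.12,-0.12,-0.12,-0.12]}';  python3 -c "
from h import *;to(BAR(200));print(state()['q'])"
```

```text
time: 2.23
position: [496.1, -197.9, 198.3]
tool_rot: [-3.09, -0.351, 0.002]
ft_force: [1.0, 0.6, 0.2]
opening: 85.1
t 2.2333 pos [ 496.1 -197.9  198.3] travel [ 28.5 -32.3  -0.6] open 85.1 F [1.  0.6 0.2]
twist needed 0.6637 tilt [-0.0046  0.0316 -0.9995]
[-0.39532886  0.27902346 -0.04281226  1.26540057  0.0273744   2.51958412]
```

```bash
for i in 1; do python3 -m handwheel '{"grip":[-1,-1,-1,-1,-1],"travel":[[0,0,0],[0,0,0],[0,0,0],[0,0,0],[0,0,0]],"twist":[-0.12,-0.12,-0.12,-0.12,-0.12]}' >/dev/null; python3 -m handwheel '{"grip":[-1,-1,-1,-1,-1],"travel":[[0,0,0],[0,0,0],[0,0,0],[0,0,0],[0,0,0]],"twist":[-0.12,-0.12,-0.12,-0.12,-0.12]}' >/dev/null; python3 -m handwheel '{"grip":[-1,-1,-1,-1,-1],"travel":[[0,0,0],[0,0,0],[0,0,0],[0,0,0],[0,0,0]],"twist":[-0.12,-0.12,-0.12,-0.12,-0.12]}' ; done; sed -i 's/w=-V/w=V/' h.py;  python3 -c "
from h import *;to(BAR(200));print(state()['q'])"
```

```text
time: 3.48
position: [488.8, -195.4, 198.0]
tool_rot: [-1.548, -2.704, -0.033]
ft_force: [0.4, 0.1, -0.1]
opening: 85.3
t 3.4833 pos [ 488.8 -195.4  198. ] travel [16.5 41.9 -1.3] open 85.3 F [ 0.4  0.1 -0.1]
twist needed -0.603 tilt [-0.0115  0.0307 -0.9995]
[-0.39425813  0.27074284 -0.05550491  1.26697767  0.02390787  0.64554134]
```

```bash
python3 -m handwheel '{"grip":[-1,-1,-1,-1,-1],"travel":[[3,8,0],[3,8,0],[1,8,0],[-2,9,0],[-3,9,0]],"twist":[-0.12,-0.12,-0.12,-0.12,-0.12]}' ;  python3 -c "
from h import *;to(BAR(160));print(state()['q'])"
```

```text
time: 3.9
position: [515.4, -162.4, 198.7]
tool_rot: [-0.643, -3.054, -0.041]
ft_force: [-0.6, -0.5, -0.0]
opening: 85.4
t 3.9 pos [ 515.4 -162.4  198.7] travel [-1.2  1.8 38.8] open 85.4 F [-0.6 -0.5 -0. ]
twist needed 0.0217 tilt [-0.014   0.0299 -0.9995]
[-0.31899381  0.29408996 -0.0204484   1.27895068  0.02402733  0.09591938]
```

```bash
python3 -m handwheel '{"grip":[-1,-1],"travel":[[-1,1.5,15],[0,0.5,0]],"twist":[0.02,0]}'
cat >> h.py <<'E'
def wproj(P):
    s=state();c=get_calibration('wrist');K=np.array([[c['fx'],0,c['cx']],[0,c['fy'],c['cy']],[0,0,1]])
    T=np.eye(4);T[:3,:3]=cv2.Rodrigues(s['tool_rot'])[0];T[:3,3]=s['position'];W=np.linalg.inv(T@c['tool_from_camera'])
    return cv2.projectPoints(np.array(P,float),cv2.Rodrigues(W[:3,:3])[0],W[:3,3],K,np.array(c['D']))[0].reshape(-1,2)
def ch(x,y,z): return np.r_[C,0]+x*U+y*V+[0,0,z]
E
python3 - <<'E'
from h import *
to(BAR(101))
P=[ch(x,112.5+y,127) for x in(-43,43) for y in(-6,6)]+[ch(x,y,75) for x in(-50,50) for y in (157.5,67.5)]+[ch(x,175,105) for x in(-72,-50,50,72)]
q=wproj(P);a=read_camera('wrist')[:,:,::-1].copy();cv2.imwrite('pics/w2raw.png',a)
a=cv2.resize(a,None,fx=1.5,fy=1.5)
for p in q: cv2.circle(a,tuple(int(v) for v in p*1.5),3,(0,0,255),1)
cv2.imwrite('pics/w2.png',a)
E
```

```text
time: 4.07
position: [517.6, -159.4, 183.7]
tool_rot: [-0.66, -3.051, -0.041]
ft_force: [-0.3, 0.1, 0.2]
opening: 85.3
t 4.0667 pos [ 517.6 -159.4  183.7] travel [-1.5 -2.8 82.7] open 85.3 F [-0.3  0.1  0.2]
twist needed 0.011 tilt [-0.0133  0.0296 -0.9995]
```

View pics/w2.png

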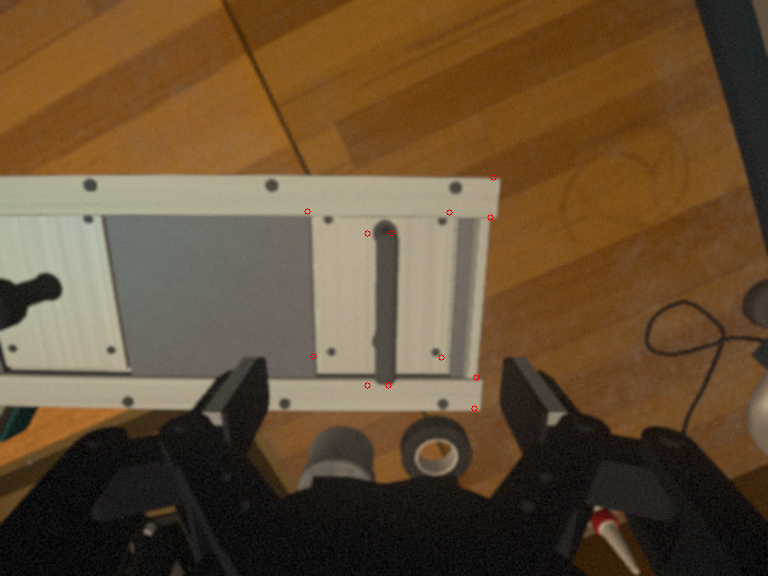

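The wrist view shows the bar at x 375–397 px, centred between the fingertips (middle about 385), while the world-frame prediction is about 7 px (~3–4 mm) lower in y. The x positions agree. I'll trust the wrist-relative view and go down along tool z.

```bash
python3 -m handwheel '{"grip":[-1,-1,-1,-1],"travel":[[-0.5,-0.5,20],[-0.5,0,20],[-0.5,0,16],[0,0,0]],"twist":[0.01,0,0,0]}'
python3 - <<'E'
from h import *
to(BAR(101));print(state()['q'])
s=state();R=cv2.Rodrigues(s['tool_rot'])[0];print(wproj([s['position']+R[:,2]*k for k in(-19,0,10)])*1.5)
a=read_camera('wrist')[:,:,::-1].copy()
cv2.imwrite('pics/w3.png',cv2.resize(a,None,fx=1.5,fy=1.5))
E
```

```text
time: 4.45
position: [518.8, -159.7, 131.1]
tool_rot: [-0.679, -3.053, -0.039]
ft_force: [0.4, -0.0, -0.1]
opening: 85.2
t 4.45 pos [ 518.8 -159.7  131.1] travel [ 1.2 -1.9 30.1] open 85.2 F [ 0.4 -0.  -0.1]
twist needed -0.0004 tilt [-0.0079  0.0273 -0.9996]
[-0.31198956  0.33170509 -0.14539664  1.10962021  0.02351002  0.12519848]
[[382.37779335 384.65974076]
 [382.61799044 360.24027962]
 [382.7239467  349.47539275]]
```

View pics/w3.png

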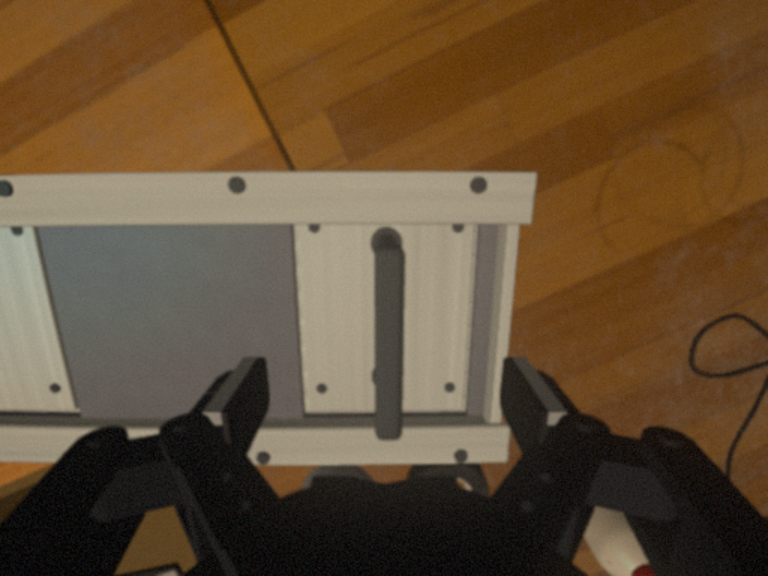

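Run:
```python
from h import *
print(wproj([ch(x,112.5,127) for x in(-43,0,43)]+[ch(-72,175,105),ch(72,175,105),ch(-50,175,105)])*1.5)
```

```text
[[379.10761006 245.85530203]
 [379.37506605 349.05255265]
 [379.62762628 437.79447098]
 [525.8040098  169.45214541]
 [498.53610426 456.55185737]
 [521.31390719 221.53567029]]
```

```bash
python3 -m handwheel '{"grip":[-1,-1,-1],"travel":[[0.5,1,18],[0.5,0.5,11],[0,0,0]],"twist":[0,0,0]}'
python3 - <<'E'
from h import *
to(BAR(101))
E
python3 -m handwheel '{"grip":[0,0,0.5,1,1],"travel":[[0,0,1],[0,0,0],[0,0,0],[0,0,0],[0,0,0]],"twist":[0,0,0,0,0]}' 60
```

```text
time: 4.75
position: [520.3, -158.5, 107.0]
tool_rot: [-0.682, -3.059, -0.038]
ft_force: [-0.3, 0.5, -0.1]
opening: 85.4
t 4.75 pos [ 520.3 -158.5  107. ] travel [ 2.5 -3.2  5.9] open 85.4 F [-0.3  0.5 -0.1]
twist needed -0.0016 tilt [-0.0021  0.0251 -0.9997]
time: 5.17
position: [521.9, -159.3, 110.0]
tool_rot: [-0.683, -3.063, -0.037]
ft_force: [0.1, -0.0, -0.3]
opening: 25.8
```

Drift has carried the TCP up to 110, too high for the bar. I'll reopen a little, go down and close.

```bash
python3 -m handwheel '{"grip":[0.2,0.2,0.2],"travel":[[3,0,7],[1,0,5],[0,0,0]],"twist":[0,0,0]}'
python3 - <<'E'
from h import *
to(BAR(101))
a=read_camera('wrist')[:,:,::-1].copy()
cv2.imwrite('pics/w4.png',cv2.resize(a,None,fx=1.5,fy=1.5))
E
```

```text
time: 5.42
position: [518.6, -157.3, 97.9]
tool_rot: [-0.684, -3.065, -0.037]
ft_force: [-0.8, 0.2, -0.7]
opening: 34.5
t 5.4167 pos [ 518.6 -157.3   97.9] travel [ 0.6 -3.2 -3.2] open 34.5 F [-0.8  0.2 -0.7]
twist needed -0.0019 tilt [ 0.0039  0.0232 -0.9997]
```

View pics/w4.png

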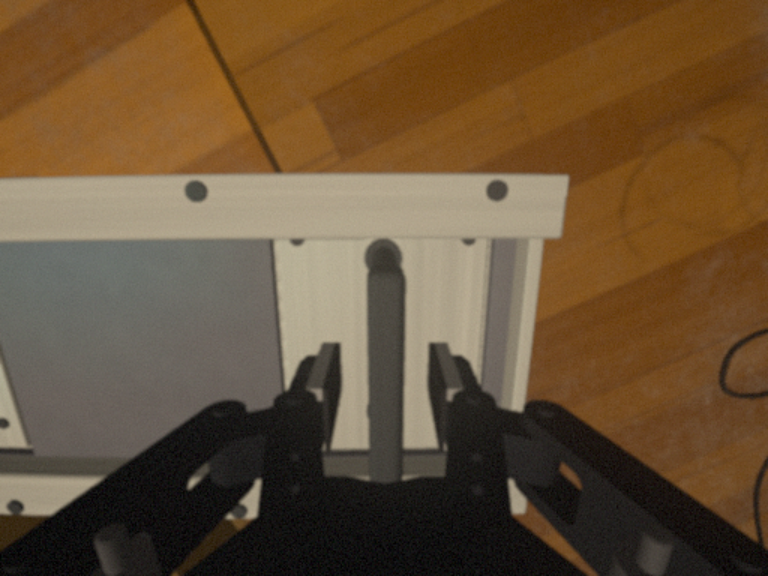

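The bar (column 386) is centred between the fingers (340 and 430). Closing.

```bash
python3 -m handwheel '{"grip":[1,1,1,1],"travel":[[0,0,0],[0,0,0],[0,0,0],[0,0,0]],"twist":[0,0,0,0]}' 70; python3 -m handwheel '{"grip":[1,1],"travel":[[0,0,0],[0,0,0]],"twist":[0,0]}';python3 -c "
from h import *;to(BAR(101))"
```

```text
time: 5.8
position: [518.3, -157.3, 98.0]
tool_rot: [-0.684, -3.064, -0.036]
ft_force: [-0.3, -0.4, 0.1]
opening: 10.8
time: 5.97
position: [518.2, -157.4, 98.1]
tool_rot: [-0.684, -3.064, -0.036]
ft_force: [0.8, 0.3, -0.2]
opening: 11.5
t 5.9667 pos [ 518.2 -157.4   98.1] travel [ 0.3 -3.1 -3. ] open 11.5 F [ 0.8  0.3 -0.2]
twist needed -0.002 tilt [ 0.0028  0.0229 -0.9997]
```

```bash
python3 -m handwheel '{"grip":[1,1,1],"travel":[[0,0,-5],[0,0,-5],[0,0,-3]],"twist":[0,0,0]}'; python3 -c "
from h import *;to(BAR(112))
cv2.imwrite('pics/s5.png',cv2.resize(read_camera('side')[:,:,::-1][125:330,170:360],None,fx=2.8,fy=2.8))"
```

```text
time: 6.22
position: [517.4, -157.3, 110.8]
tool_rot: [-0.683, -3.061, -0.037]
ft_force: [0.0, -1.0, -2.2]
opening: 10.6
t 6.2167 pos [ 517.4 -157.3  110.8] travel [-0.5 -2.8 -1.2] open 10.6 F [ 0.  -1.  -2.2]
twist needed -0.002 tilt [ 4.000e-04  2.400e-02 -9.997e-01]
```

View pics/s5.png

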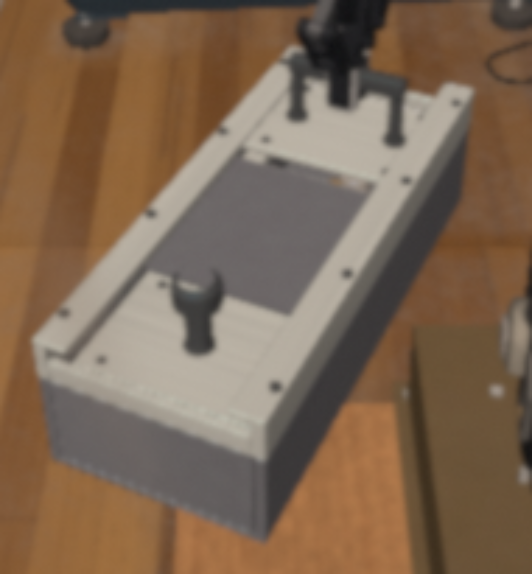

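The hatch is clear of its seat, with a gap visible at (310,170). The force reading shows its weight. Now sliding.

```bash
sed -i 's/^C=.*;yaw/C=np.array([470.2,-259.3]);yaw/' h.py; python3 -m handwheel '{"grip":[1,1,1],"travel":[[0,-12,-1],[0,-16,0],[0,-16,0]],"twist":[0,0,0]}'; python3 -c "
from h import *;to(BAR(112,0))"
```

```text
time: 6.52
position: [499.6, -197.1, 112.1]
tool_rot: [-0.677, -3.065, -0.038]
ft_force: [0.3, 0.5, -3.3]
opening: 10.9
t 6.5167 pos [ 499.6 -197.1  112.1] travel [  0.5 -68.8  -1.4] open 10.9 F [ 0.3  0.5 -3.3]
twist needed 0.0025 tilt [ 0.0027  0.0239 -0.9997]
```

```bash
python3 -m handwheel '{"grip":[1,1,1,1],"travel":[[0.5,-18,0],[0,-18,0],[0,-16,0],[0,-10,0]],"twist":[0,0,0,0]}'; python3 -c "
from h import *;to(BAR(112,0))"
```

```text
time: 6.85
position: [470.2, -257.9, 111.0]
tool_rot: [-0.676, -3.065, -0.036]
ft_force: [-0.3, 1.0, -2.9]
opening: 11.1
t 6.85 pos [ 470.2 -257.9  111. ] travel [-0.6 -1.2 -1.1] open 11.1 F [-0.3  1.  -2.9]
twist needed 0.0029 tilt [ 0.0025  0.023  -0.9997]
```

```bash
python3 -m handwheel '{"grip":[1,1,1,1],"travel":[[0,-1,2],[0,0,2],[0,0,2],[0,0,0]],"twist":[0,0,0,0]}'; python3 -c "
from h import *;to(BAR(104,0))
cv2.imwrite('pics/s6.png',cv2.resize(read_camera('side')[:,:,::-1][125:330,170:360],None,fx=2.8,fy=2.8))
cv2.imwrite('pics/t6.png',cv2.resize(read_camera('top')[:,:,::-1][85:255,160:385],None,fx=3.5,fy=3.5))"
```

```text
time: 7.18
position: [468.6, -260.6, 104.3]
tool_rot: [-0.682, -3.064, -0.036]
ft_force: [0.1, 0.4, -2.8]
opening: 11.0
t 7.1833 pos [ 468.6 -260.6  104.3] travel [-0.9  1.8  0.4] open 11.0 F [ 0.1  0.4 -2.8]
twist needed -0.0008 tilt [ 0.0025  0.023  -0.9997]
```

View pics/s6.png

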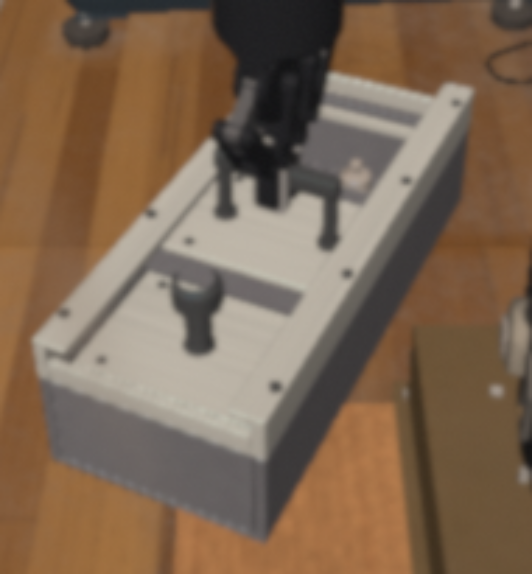

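View pics/t6.png

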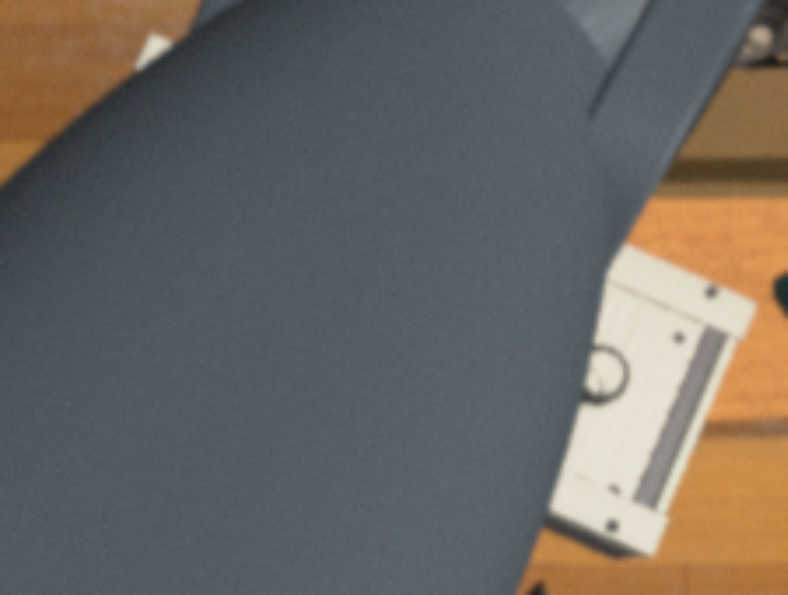

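The hatch is over the middle deck and its compartment is open, with a weight visible at (355,175). The deck shows on both sides of the plate. I'll lower it until it touches.

```bash
python3 -m handwheel '{"grip":[1,1],"travel":[[0,0.5,1],[0,0.5,0.5]],"twist":[0,0]}'; python3 -m handwheel '{"grip":[1,1],"travel":[[0,0,1],[0,0,0.5]],"twist":[0,0]}'
```

```text
time: 7.45
position: [469.9, -259.2, 103.9]
tool_rot: [-0.679, -3.066, -0.033]
ft_force: [-3.0, -2.8, 6.2]
opening: 10.5
time: 7.62
position: [470.2, -259.1, 103.9]
tool_rot: [-0.678, -3.067, -0.03]
ft_force: [-0.3, 0.8, -0.3]
opening: 10.6
```

Contact with the deck is felt (+6 N). Releasing.

```bash
python3 -m handwheel '{"grip":[0.6,0.4,0.2,0.2],"travel":[[0,0,0],[0,0,0],[0,0,0],[0,0,0]],"twist":[0,0,0,0]}'; python3 -m handwheel '{"grip":[0.2,0.2,0.2,0.2],"travel":[[0,0,0],[0,0,-12],[0,0,-25],[0,0,-30]],"twist":[0,0,0,0]}'; python3 -c "
from h import *
a=read_camera('wrist')[:,:,::-1].copy()
cv2.imwrite('pics/w7.png',cv2.resize(a,None,fx=1.5,fy=1.5))"
```

```text
time: 7.95
position: [471.6, -258.2, 104.5]
tool_rot: [0.675, 3.066, 0.031]
ft_force: [0.4, -0.3, 0.4]
opening: 34.1
time: 8.28
position: [468.3, -257.3, 167.3]
tool_rot: [-0.673, -3.059, -0.037]
ft_force: [1.3, -0.0, 0.0]
opening: 34.5
```

View pics/w7.png

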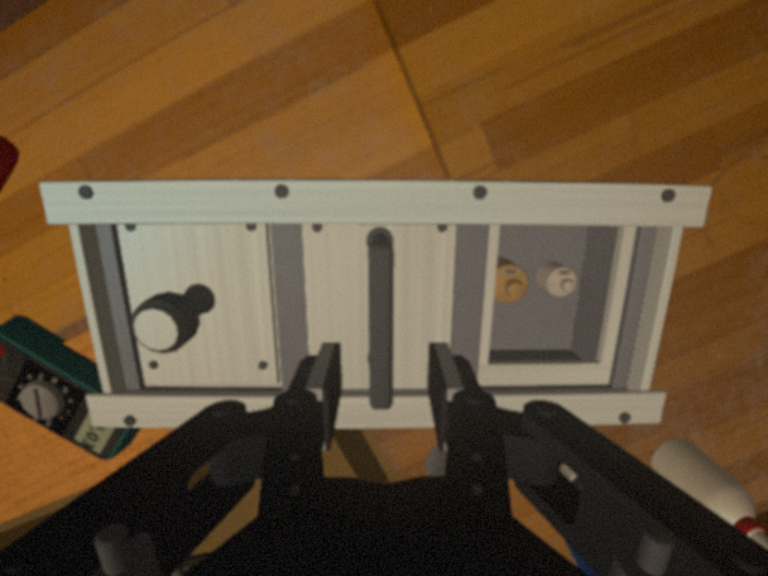

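The hatch lies between the openings (x 305–453 px), with about 33 px of deck showing on either side. The compartment with both weights is uncovered and the knob hatch is shut. I'll retreat and take a last check.

```bash
python3 -m handwheel '{"grip":[0,0,0,0,0],"travel":[[0,0,-35],[0,0,-35],[0,0,-30],[0,0,0],[0,0,0]],"twist":[0,0,0,0,0]}'; python3 -c "
from h import *
cv2.imwrite('pics/s8.png',cv2.resize(read_camera('side')[:,:,::-1][125:330,170:360],None,fx=2.8,fy=2.8))"
```

```text
time: 8.75
position: [470.4, -260.8, 279.4]
tool_rot: [0.674, 3.067, 0.033]
ft_force: [0.0, -0.0, -1.2]
opening: 42.4
```

View pics/s8.png

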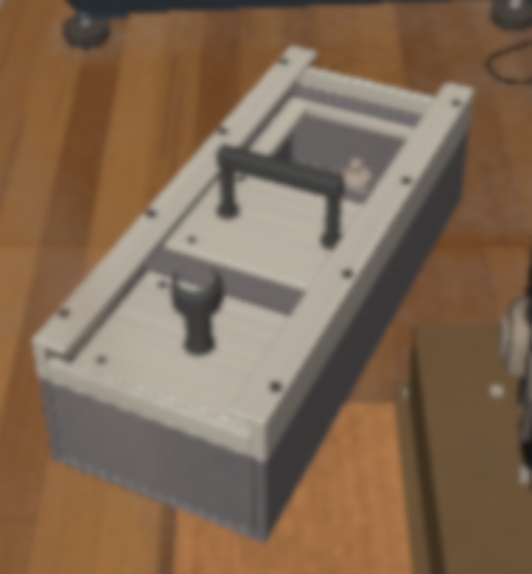

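The side view shows the hatch flat on the middle deck, with a deck strip at (230,285) between it and the shut knob hatch. The gripper is clear.

```bash
python3 -c "
from station import *;print(job_done())"
```

```text
the job is handed in; nothing more can be done
None
```

The bar-handled hatch now lies flat on the middle deck, its compartment is fully uncovered, and the knob hatch is still shut. I gripped the bar across its 12 mm, lifted about 13 mm, slid it about 112 mm along the channels and lowered it until it touched the deck. I then released it, backed the gripper off to TCP z 279, and handed the job in at about 8.8 s.

**Last checks:** the wrist and side pictures taken after release show both weights visible and similar strips of bare deck on both sides of the hatch. I could not check with the top camera because the arm blocked its view of the hatch.

**What went wrong or disagreed:**
- **Joint 6 limit:** it reached its limit on the first approach, so I used the grasp turned by half a turn. This left the tool tilted by about 1.5°, so the hatch may have been carried slightly tilted. It lies flat in the last pictures.
- **Position in y:** the fixed cameras and the wrist camera differed by about 4 mm along the chest. I followed the wrist view, and the position at grip came out about 3 mm from the fixed-camera estimate.
- **Drift before the grasp:** the arm drifted up several mm as the fingers first closed, so I reopened, went down and closed again.

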